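Swing the dust gate over the big port

TASK

Two dust ports in the turning bench each have a plywood gate that swings about a bolt, and both stand open. Shut the larger port: push the larger gate near its free end so that it pivots about its bolt until it covers the port's hole completely, and leave it there. Leave the smaller gate open as it is, and do not shift the turned bowl.

Things in the scene. Friction and masses are not known exactly. Their poses are not given: they have to be found in the camera images.
- gate: larger plywood gate, 165 mm long (x -25 to 140), 100 wide (y -50 to 50), 18 thick; origin on its bolt's axis at the underside, 19.5 mm above the bench; 16 mm bolt head stands 10 mm proud. Turns level about the bolt, stiff (3 N at the free end), stays where left, no stop. Shut when +x points from bolt to port; starts 45 to 69 deg anticlockwise (from above) of that: push its y = +50 edge
- port (a point): centre of the larger dust port: black-rimmed round hole, 72 mm across, in a fixed grey board 190 x 130 mm and 18 mm thick that lies under the gate (a finger pushing the gate's edge must stay above 18 mm over the bench); the point lies at the board's top, 18 mm above the bench, 85 mm from the larger gate's bolt
- small_end (a point): point on the top of the smaller gate (plywood plate 100 mm long, 56 mm wide, 18 mm thick, its top 37.5 mm above the bench) near its free end, 80 mm from its bolt; it swings beside a 36 mm hole in its own small grey board and is to be left alone
- bowl: turned wooden bowl standing loose on the bench beyond the ports, 110 mm across, 50 mm high, origin under its centre; not to be moved
Mind the look-alikes: they are no part of the job. Leave any blue or orange look-alike of the part that bears gate alone.

How it is judged:
By the outcome, as a careful person would: the job done as asked, in the order asked, and still so for the second after the job is handed in, with the robot touching nothing.
It also fails if it takes over 35 s, if anything falls off the work surface, if the arm or the gripper's body presses on something with over 40 N, if the wrist force passes 120 N, or if a joint passes its speed limit or range.

ROBOT

A 6-joint arm with a two-finger parallel gripper is mounted at the origin on the work surface. World frame = base frame: x ahead of the robot, y to its left, z up, the work surface at z = 0. Lengths are in m, angles in rad, forces in N, time in s.
With the tool pointing down it reaches from about 0.25 to 0.725 m from the base axis. Payload 4 kg.
Tool frame: the origin (TCP) lies midway between the tips of the shut fingers; the grasp point (between the pads) lies 19 mm behind it; z points along the fingers, y is the line along which they close (so a half turn about z gives the same grasp; the last joint's range is limited). The gripper opens to 85 mm and grips with 20 to 120 N. Pads are 22 mm wide; open, the fingers measure 114 mm over their backs; the gripper's body (76 mm by 85 mm) begins 54 mm behind the grasp point. The pads swing forward as they close: fully open they stand 13 mm farther back than shut.
Start: joints at [-1.174, 0.241, 0.005, 1.335, 0, 1.571], TCP at [0.193, -0.461, 0.231] pointing down, gripper open.
Joint ranges: [-2.72, 2.72], [-1.05, 1.87], [-1.09, 1.28], [-1.99, 2.15], [-1.42, 1.44], [-3.14, 3.14]. Speed limits (rad/s): [2.79, 2.79, 3.14, 3.14, 3.14, 3.14].

INTERFACE

Orientations are given as a rotation vector (axis times angle).
In Python, from bench import arm, cams gives the robot as it stands.
- The arm moves only by the shell command python3 -m pendant 'ROWS' [OPENING] [FORCE]. ROWS is text: rows parted by semicolons, each of 6 numbers parted by spaces: the shift along the world's x, y, z in m, then the turn, a rotation vector about the world's x, y, z in rad. A call has 1 to 20 rows; each row is the pose to reach, as a shift and turn from the pose commanded when the call began; what a row does not reach only later rows make up. A row lasts 1/8 s, in which the tool goes at most 62.5 mm and 10.7 degrees, less where a joint would pass 70% of its speed; a pose out of reach is approached as far as the arm can. A call with a gripper value outside its range is refused whole. OPENING is the finger opening in m, from 0 to 0.0854, set as the call begins (- or left out, the last holds). The fingers move at their own pace and stop on an object; FORCE is the grip in N (left out, the last holds). Time passes only in rows, so rows that repeat a pose let the fingers close. It gives the time, the measured TCP pose, the force, the opening and the grip force at its end, in the units of the state.
- arm.read_state(): the state, without advancing time (a new reading comes with each control period).
- cams.snapshot(name): name is "side" or "top" or "wrist"; returns a dict with "image" (480x640x3 uint8, blue, green, red), "K" (3x3 intrinsics, pixels), "k1" (the pictures are not rectified: a ray, as slopes to the right and down, at radius r is drawn at 1 + k1 r^2 times it, then the intrinsics apply), "extrinsics" (4x4, takes a point from world to camera coordinates). Camera axes: x right, y down, z forward; pixel columns grow to the right and rows downward; lengths in m; the calibration is good to about 2 mm. A picture is of the moment at which its call begins. There is no depth.
- arm.hand_in(): hands the job in; it is judged then, once.
The state is a dict: "time_s": time; "joint_pos": joint angles; "dq": joint speeds; "effort": joint torques, N m; "eef_pos": TCP position; "orientation": TCP orientation; "ft_force": force on the tool from outside, world axes, zero at the start; "ft_torque": the same for the moment, N m; "finger_gap": opening from 0.0 (shut) to 1.0 (fully open); "gripper_force": force on a finger pad.
Only numpy, scipy, OpenCV 4.12 (cv2) and the standard library are available. Lean on these libraries where they do the work, as an engineer would, in place of code of your own. Each camera call takes 0.05 s, during which the arm holds its last target. There are 200 camera calls.

## Working session

There is one attempt and no reset: what is moved stays moved. The work goes in short steps, Python scripts to look and compute and a shell command to move; the robot and the scene stay as the last step left them, time stands still between calls to the robot, and variables do not carry over. Pictures are saved under pics/ and viewed, at most 10 in all, crops included, and the job is handed in when it is done.

```bash
mkdir -p pics
cat > h.py <<'E'
import numpy as np,cv2
from bench import arm,cams
def ray(s,u,v):
    K=s["K"];p=cv2.undistortPoints(np.array([[[u,v]]],float),K,np.array([s["k1"],0,0,0.]))[0,0]
    E=np.array(s["extrinsics"]);R=E[:3,:3];t=E[:3,3]
    return -R.T@t,R.T@np.array([p[0],p[1],1])
def onz(s,u,v,z):
    o,d=ray(s,u,v);return o+d*(z-o[2])/d[2]
def proj(s,P):
    E=np.array(s["extrinsics"]);c=E[:3,:3]@np.array(P)+E[:3,3]
    x=c[:2]/c[2];x=x*(1+s["k1"]*(x@x));return s["K"][:2,:2]@x+s["K"][:2,2]
E
python3 - <<'E'
from h import *
import pickle
for n in("top","side"):
    s=cams.snapshot(n);s["K"]=np.array(s["K"],float);pickle.dump(s,open(n+".pkl","wb"));cv2.imwrite(f"pics/{n}0.png",s["image"])
    print(n,-np.array(s["extrinsics"])[:3,:3].T@np.array(s["extrinsics"])[:3,3],s["k1"])
print(arm.read_state())
E
```

```text
top [ 0.49011223 -0.0736436   0.97926791] 0.004082881136636391
side [-0.12335114  0.71569176  0.64961789] -0.05867812063213079
{'time_s': 0.1, 'joint_pos': array([-1.17400723e+00,  2.41370364e-01,  3.86223569e-03,  1.33520852e+00,
       -3.57883125e-06,  1.57078504e+00]), 'dq': array([-0.00077566, -0.00035804,  0.00475734, -0.00136112, -0.00036264,
        0.00047067]), 'effort': array([-5.00813640e-04, -3.73136902e+01,  2.53010541e+01,  1.09002189e-02,
       -7.41129543e-05,  1.40467137e-06]), 'eef_pos': array([ 0.19300897, -0.46062994,  0.2304869 ]), 'orientation': array([-3.07811944e+00, -6.18840614e-01,  5.99660384e-04]), 'ft_force': array([0.09079921, 0.7218006 , 0.15260845]), 'ft_torque': array([0.01452777, 0.05523419, 0.01071947]), 'gripper_force': 0.0, 'finger_gap': 0.9998930589138206}
```

View pics/top0.png

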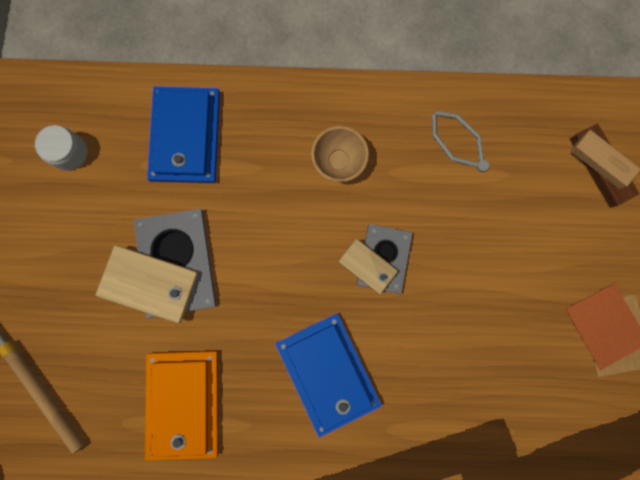

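View pics/side0.png

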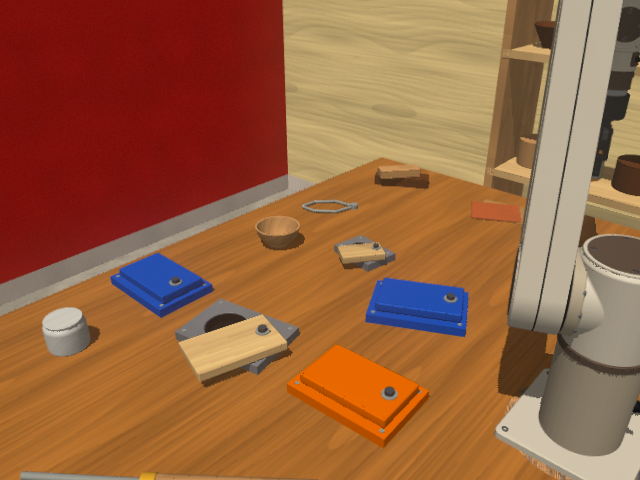

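Candidates for the larger gate, in top-view pixels:
- Larger plywood gate on the grey board at (148,285). This fits the description.
- Smaller plywood gate at (368,267).
- Blue look-alikes at (184,134) and (329,375).
- Orange look-alike at (182,405).

I choose (148,285): its bolt is at (175,293) and its port at (173,249). The bowl is at (341,155). I'll check the choice in a crop.

Run:
```python
from h import *
import pickle
s=pickle.load(open("top.pkl","rb"));im=s["image"]
cv2.imwrite("pics/crop.png",cv2.resize(im[190:340,80:240],None,fx=4,fy=4,interpolation=cv2.INTER_CUBIC))
hsv=cv2.cvtColor(im,cv2.COLOR_BGR2HSV)
print(hsv[285,130],hsv[300,100],hsv[249,173],hsv[230,200],hsv[330,100])
for n,p,z in(("bolt",(175,293),.0475),("port",(173,249),.018),("small bolt",(383,277),.0475),("small port",(386,251),.018),("bowl",(341,155),.05),("small corner",(340,264),.0375),("jar",(56,145),.06),("blue",(184,134),.03),("orangebolt",(178,442),.047)):
    print(n,onz(s,*p,z).round(4))
m=((hsv[...,0]>14)&(hsv[...,0]<30)&(hsv[...,2]>140)).astype(np.uint8)
m[:, :80]=0;m[:,240:]=0;m[:230]=0;m[335:]=0
m=cv2.morphologyEx(m,cv2.MORPH_OPEN,np.ones((5,5)))
c=max(cv2.findContours(m,0,2)[0],key=cv2.contourArea);r=cv2.minAreaRect(c);b=cv2.boxPoints(r)
W=np.array([onz(s,*q,.0375) for q in b]);print(b.round(1).tolist(),W.round(4));print(np.linalg.norm(W-np.roll(W,1,0),axis=1))
```

```text
[ 19 107 184] [ 16 188 136] [165  16  32] [ 15   5 111] [ 16 184 141]
bolt [0.506  0.1772 0.0475]
port [0.59   0.1939 0.018 ]
small bolt [ 0.5451 -0.2045  0.0475]
small port [ 0.597  -0.2139  0.018 ]
bowl [ 0.7744 -0.1221  0.05  ]
small corner [ 0.568  -0.125   0.0375]
jar [0.7751 0.4111 0.06  ]
blue [0.8136 0.1824 0.03  ]
orangebolt [0.2434 0.1566 0.047 ]
[[89.5, 301.3999938964844], [112.9000015258789, 240.60000610351562], [197.0, 272.8999938964844], [173.6999969482422, 333.70001220703125]] [[0.4867 0.336  0.0375]
 [0.6008 0.3015 0.0375]
 [0.5444 0.1413 0.0375]
 [0.4318 0.178  0.0375]]
[0.16731846 0.11915784 0.16984759 0.11846893]
```

View pics/crop.png

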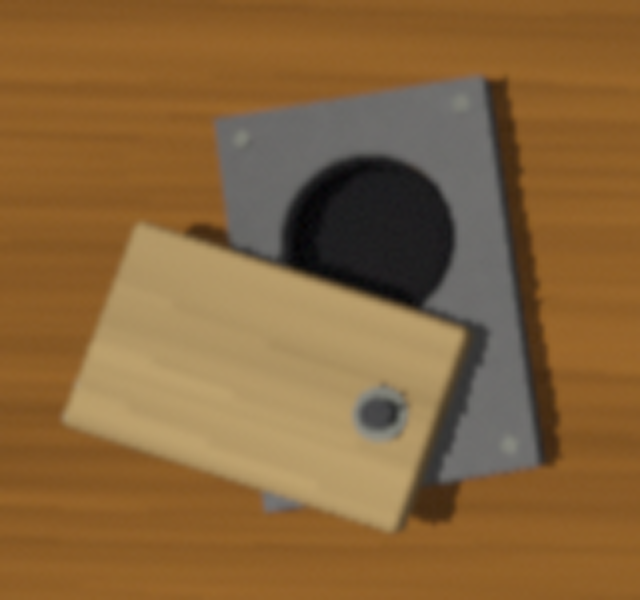

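The crop shows the plain plywood gate lying over the grey board with the big black-rimmed hole. Its bolt is at crop (380,412) and the hole centre at about (369,240). The gate corners are (139,223), (467,330), (398,530) and (64,420), and the lower edge is the one to push.

Run:
```python
from h import *
import pickle
s=pickle.load(open("top.pkl","rb"))
f=lambda p,z:onz(s,80+p[0]/4,190+p[1]/4,z)[:2]
A,B,C,D=[f(p,.0375) for p in((139,223),(467,330),(398,530),(64,420))]
for a,b in((A,B),(B,C),(C,D),(D,A)):print(np.linalg.norm(a-b).round(4))
ang=lambda v:np.degrees(np.arctan2(v[1],v[0]))
g=ang(A-B+D-C);bolt=f((380,412),.0475);port=f((369,240),.018)
e=f((517,271),.018)-0
print("gate",g,ang(A-B),ang(D-C),"bolt",bolt,"port",port,"dir",ang(port-bolt),"board dir",ang(f((485,77),.018)-f((545,465),.018)),ang(f((217,120),.018)-f((270,510),.018)))
u=np.array([np.cos(np.radians(g)),np.sin(np.radians(g))]);v=np.array([-u[1],u[0]])
print("bolt from rect",(B+C)/2+.025*u)
fin=ang(port-bolt)
print("start standoff",bolt+.115*u+.09*v)
for a in np.r_[np.arange(g,fin,-8),fin]:
    r=np.radians(a);u=np.array([np.cos(r),np.sin(r)]);v=np.array([-u[1],u[0]])
    print(round(a,1),(bolt+.115*u+.061*v).round(4))
```

```text
0.1622
0.0966
0.1634
0.0965
gate 73.47954182271165 73.49140523699239 73.46776121616881 bolt [0.50597185 0.17723495] port [0.58808416 0.19519733] dir 12.339294925097459 board dir 11.590238623737214 11.440115234617922
bolt from rect [0.50585292 0.17911202]
start standoff [0.45238834 0.31307975]
73.5 [0.4802 0.3048]
65.5 [0.4982 0.3072]
57.5 [0.5164 0.307 ]
49.5 [0.5343 0.3043]
41.5 [0.5517 0.2991]
33.5 [0.5682 0.2916]
25.5 [0.5835 0.2818]
17.5 [0.5973 0.27  ]
12.3 [0.6053 0.2614]
```

```bash
python3 -m pendant '0.04 0.06 -0.03 0 0 0.18; 0.06 0.12 -0.05 0 0 0.36; 0.08 0.18 -0.05 0 0 0.54; 0.1 0.24 -0.05 0 0 0.72; 0.12 0.3 -0.05 0 0 0.9; 0.14 0.36 -0.05 0 0 1.08; 0.16 0.42 -0.05 0 0 1.26; 0.18 0.48 -0.05 0 0 1.44; 0.2 0.54 -0.05 0 0 1.62; 0.21 0.6 -0.05 0 0 1.8; 0.22 0.66 -0.05 0 0 1.98; 0.23 0.7 -0.05 0 0 2.16; 0.23 0.72 -0.05 0 0 2.34; 0.23 0.73 -0.05 0 0 2.41; 0.23 0.73 -0.05 0 0 2.41; 0.23 0.73 -0.05 0 0 2.41; 0.23 0.73 -0.05 0 0 2.41' 0
```

```text
time_s: 2.22
eef_pos: [0.4232, 0.2681, 0.1813]
orientation: [-0.526, -3.097, 0.0]
ft_force: [-0.2, -0.1, -0.3]
finger_gap: 0.002
gripper_force: 0.0
```

```bash
python3 -m pendant '0.015 0.04 -0.04 0 0 0.05; 0.025 0.04 -0.09 0 0 0.05; 0.025 0.04 -0.13 0 0 0.05; 0.025 0.04 -0.154 0 0 0.05; 0.025 0.04 -0.154 0 0 0.05; 0.025 0.04 -0.154 0 0 0.05'
python3 - <<'E'
from h import *
for n in("top","side"):
    s=cams.snapshot(n);i=s["image"][190:390,40:300] if n=="top" else s["image"][260:420,120:360]
    cv2.imwrite(f"pics/{n}1.png",cv2.resize(i,None,fx=2.5,fy=2.5))
E
```

```text
time_s: 2.98
eef_pos: [0.4491, 0.309, 0.0285]
orientation: [0.447, 3.108, 0.002]
ft_force: [0.2, 0.7, 0.1]
finger_gap: -0.001
gripper_force: 0.0
```

View pics/side1.png

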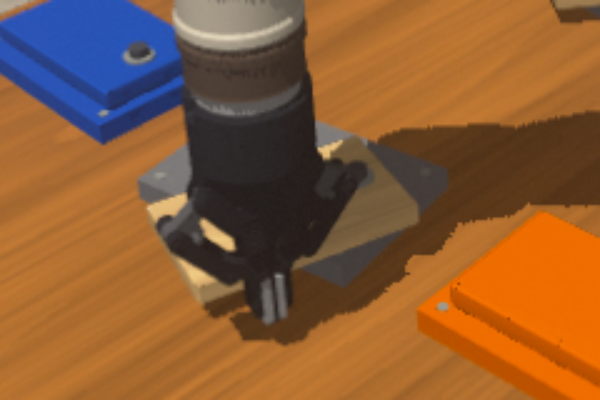

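The tip is beside the gate's lower edge, near the free end, and clear of everything. Next I push most of the arc.

```bash
python3 -m pendant '0.015 -0.003 0 0 0 0; 0.03 -0.003 0 0 0 0; 0.04 -0.002 0 0 0 -0.07; 0.05 -0.001 0 0 0 -0.14; 0.059 -0.001 0 0 0 -0.21; 0.068 -0.001 0 0 0 -0.28; 0.077 -0.002 0 0 0 -0.35; 0.086 -0.004 0 0 0 -0.42; 0.095 -0.006 0 0 0 -0.49; 0.104 -0.009 0 0 0 -0.56; 0.112 -0.012 0 0 0 -0.63; 0.12 -0.016 0 0 0 -0.7; 0.128 -0.021 0 0 0 -0.77; 0.135 -0.026 0 0 0 -0.84; 0.14 -0.03 0 0 0 -0.89; 0.145 -0.034 0 0 0 -0.93; 0.145 -0.034 0 0 0 -0.93; 0.145 -0.034 0 0 0 -0.93'
python3 - <<'E'
from h import *
s=cams.snapshot("top");cv2.imwrite("pics/top2.png",cv2.resize(s["image"][190:340,80:240],None,fx=4,fy=4,interpolation=2))
E
```

```text
time_s: 5.32
eef_pos: [0.594, 0.2745, 0.0273]
orientation: [1.792, 2.579, 0.0]
ft_force: [-0.3, 0.1, 0.2]
finger_gap: -0.002
gripper_force: 0.0
```

View pics/top2.png

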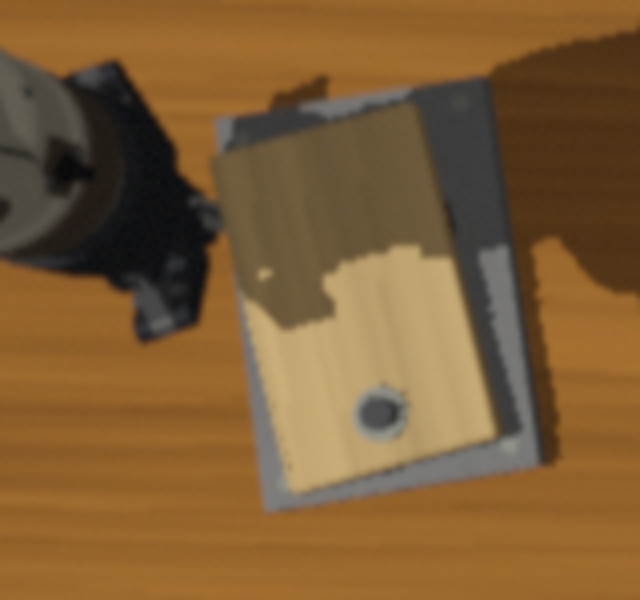

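The gate is about 5° short of shut: its left edge runs from (213,158) to (290,493), against (217,120) to (270,510) for the board's edge. One more gentle nudge.

```bash
python3 -m pendant '0.002 -0.002 0 0 0 -0.02; 0.004 -0.004 0 0 0 -0.04; 0.006 -0.006 0 0 0 -0.06; 0.008 -0.0075 0 0 0 -0.08; 0.008 -0.0075 0 0 0 -0.08; 0.008 -0.0075 0 0 0 -0.08'
python3 - <<'E'
from h import *
s=cams.snapshot("top");cv2.imwrite("pics/top3.png",cv2.resize(s["image"][190:340,80:240],None,fx=4,fy=4,interpolation=2))
E
```

```text
time_s: 6.12
eef_pos: [0.6014, 0.267, 0.0273]
orientation: [1.895, 2.505, -0.0]
ft_force: [-1.1, 0.6, 0.4]
finger_gap: 0.003
gripper_force: 0.7
```

View pics/top3.png

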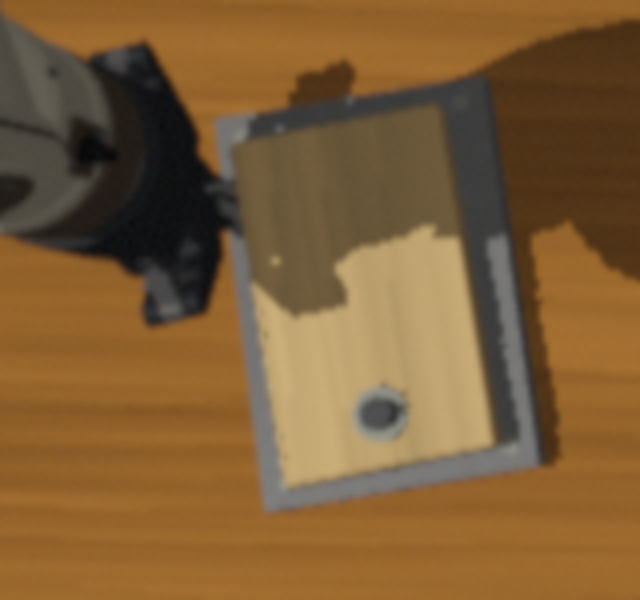

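The gate is now square with the board, to within about 0.5°, and covers the hole. I'll back off sideways, then raise the arm clear.

```bash
python3 -m pendant '-0.004 0.02 0 0 0 0; -0.01 0.05 0 0 0 0; -0.01 0.05 0.06 0 0 0; -0.05 0.05 0.12 0 0 0; -0.1 0.08 0.17 0 0 0; -0.15 0.1 0.2 0 0 0; -0.2 0.12 0.2 0 0 0; -0.2 0.12 0.2 0 0 0;  -0.2 0.12 0.2 0 0 0'
python3 - <<'E'
from h import *
s=cams.snapshot("top");cv2.imwrite("pics/top4.png",s["image"])
E
```

```text
time_s: 7.3
eef_pos: [0.4008, 0.3884, 0.2277]
orientation: [1.891, 2.507, 0.002]
ft_force: [1.0, -0.5, 0.3]
finger_gap: 0.001
gripper_force: 0.0
```

View pics/top4.png

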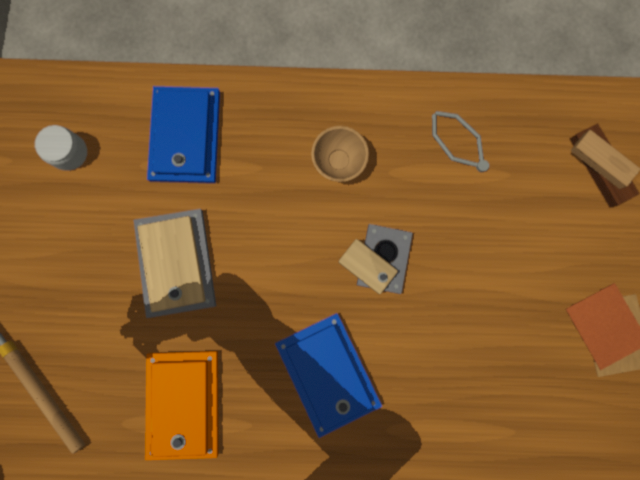

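The larger gate at (172,264) lies square over its port. The small gate (368,267) and the bowl (341,155) have not moved, and the arm is clear.

```bash
python3 -c "
from bench import arm
print(arm.hand_in())"
```

```text
the job is handed in; nothing more can be done
None
```

The larger gate is shut square over its port, the smaller gate and the bowl are where they were, and the job was handed in at about 7.4 s with the arm clear (no verdict was returned).

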